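Shift the tray seeder into third gear

TASK

Put the tray seeder into third gear: with the outside of the fingers or the fingertips, push its gear lever to neutral, across to the right rail, and then forward until it is fully home in the third slot (the one with three yellow dots), without letting it go back into the fourth slot. Only push the lever, never pinch it, leave everything else on the table and on the seeder where it is, and move the hand clear at the end.

Things in the scene. Friction and masses are not known exactly. Their poses are not given: they have to be found in the camera images.
- seeder: fixed green-grey tray seeder, place and heading vary. Origin on the table right under its gear lever's pivot. x = forward (from the operator's side with vents and two round buttons to the roller table), y left, z up. Body x -110 to 110, y -90 to 250 mm, deck 100 mm high; on it a steel seed trough at y 160 to 240, up to 150 mm high; roller table x 110 to 280, 60 mm high.
- gate_centre (a point): middle of the H-shaped gate's top face, 112 mm above the table over the seeder's origin; axes as the seeder's. Grey plate 110 (x) x 92 mm (y). First slot = left forward, second = left back, third = right forward, fourth = right back, marked by 1 to 4 round dots (the third's are yellow, the others white). Left and right rails 33 mm apart, joined in the middle by a cross slot (neutral).
- shift_across (a joint): sideways tilt of the lever, rad: -0.18 = left rail (it starts there), 0.18 = right rail. Axis: the seeder's x through the pivot, 17 mm above the table. It can cross only in neutral (shift_fore within 0.035 of 0; from up to 0.08 the rounded corners guide it); in a slot it has 0.03 of play. Friction holds it where it is left; 2 to 3 N at the grip moves it, no springs.
- shift_fore (a joint): forward tilt of the lever, rad: 0.26 = fully forward (end stop), 0 = neutral, -0.26 = fully back (end stop). Axis: the seeder's y, tilted along with shift_across, through the same pivot. Starts anywhere from fully back to fully forward in the left rail. Friction holds it where it is left; 2 to 3 N at the grip moves it, no springs or detents.
- knob (a point): centre of the lever's grip, an upright block 60 mm long and 32 mm square over its red pads, black with a red cap 35 mm above this point; a 9 mm steel stem runs down into the gate. In the seeder's frame it is at x = 160 sin(fore), y = -160 cos(fore) sin(across), z = 17 + 160 cos(fore) cos(across) mm: 42 mm of travel either way forward and back, 29 mm sideways. z axis up along the lever.
- third_home (a point): fixed on the seeder: where the grip's centre (knob) lies when the lever is fully home in the third slot.
- pad_front: red rubber pad on the forward (+x) side of the lever's grip, 22 mm wide, 54 mm long, part of the lever; origin at its middle, 2.5 mm under its outer face. Contact by the fingers on opposite pads at once counts as pinching.
- pad_back: red rubber pad on the back (-x, operator's) side of the lever's grip, 22 mm wide, 54 mm long, part of the lever; origin at its middle, 2.5 mm under its outer face. Contact by the fingers on opposite pads at once counts as pinching.
- pad_left: red rubber pad on the left (+y) side of the lever's grip, 22 mm wide, 54 mm long, part of the lever; origin at its middle, 2.5 mm under its outer face. Contact by the fingers on opposite pads at once counts as pinching.
- pad_right: red rubber pad on the right (-y) side of the lever's grip, 22 mm wide, 54 mm long, part of the lever; origin at its middle, 2.5 mm under its outer face. Contact by the fingers on opposite pads at once counts as pinching.
- plug_tray: black plug tray with open cells, 140 x 260 mm, 45 mm high, standing loose on the seeder's roller table beyond the lever; origin at the centre of its underside. Leave alone.
- seed_jar: small glass jar with yellow cap, 40 mm across, 55 mm high, loose on the seeder's deck (top of it at 155 mm above the table), left of and beyond the lever; origin at the centre of its underside. Leave alone.
- green_cup: open yellow-green cup, 72 mm across, 80 mm high, loose on the table to the right; origin at the centre of its underside. Leave alone.
- clay_pot: terracotta flower pot, 90 mm across, 72 mm high, loose on the table to the right; origin at the centre of its underside. Leave alone.
- marker_pen: black and grey marker pen, 130 mm long, lying loose on the table to the right; origin under its middle. Leave alone.
- dibber: wooden-handled planting dibber, 160 mm long, lying loose on the table to the left; origin under its middle. Leave alone.

How it is judged:
On the way:
1. the lever has come across to the right through neutral (value of joint shift_across above 0.11 rad and value of joint shift_fore between -0.1 and 0.1 rad), for 0.02 s.
At the end, for the whole second after the job is handed in: The lever rests in the third slot (right rail, shift_across above 0.13), forward to within 0.035 rad (about 5.5 mm at the grip) of its end stop (shift_fore above 0.225), and stays there with nothing touching it (value of joint shift_fore above 0.225 rad and value of joint shift_across above 0.13 rad and velocity of joint shift_fore between -0.05 and 0.05 rad/s).
It fails at once if the lever is pinched: fingers press on two opposite pads of the grip at once (over 1 N on each) ((contact force between the fingers and pad_front above 1 N and contact force between the fingers and pad_back above 1 N) or (contact force between the fingers and pad_left above 1 N and contact force between the fingers and pad_right above 1 N)).
It fails at once if the lever goes into the fourth slot (right rail, shift_fore under -0.13, half of its length) (value of joint shift_across above 0.08 rad and value of joint shift_fore below -0.13 rad).
It fails at once if a bystander is moved by more than 20 mm, or lifted (distance of any of plug_tray, seed_jar, green_cup, clay_pot, marker_pen, dibber from where it was at the start of the episode above 0.02 m).
It also fails if it takes over 54 s, if anything falls off the work surface, if the arm or the gripper's body presses on something with over 40 N, if the wrist force passes 120 N, or if a joint passes its speed limit or range.

ROBOT

A 6-joint arm with a two-finger parallel gripper is mounted at the origin on the work surface. World frame = base frame: x ahead of the robot, y to its left, z up, the work surface at z = 0. Lengths are in m, angles in rad, forces in N, time in s.
With the tool pointing down it reaches from about 0.3 to 0.95 m from the base axis. Payload 3.1 kg.
Tool frame: the origin (TCP) lies where the fingers leave the gripper's body, on its centre line; the fingertips stand 73 mm ahead of it and the grasp point (between the pads) lies 54 mm ahead of it; z points along the fingers, y is the direction in which the jaws open and shut (so a half turn about z gives the same grasp; the last joint's range is limited). The gripper opens to 85 mm and grips with 20 to 120 N. Pads are 22 mm wide; open, the fingers measure 114 mm over their backs; the gripper's body (76 mm by 85 mm) begins 54 mm behind the grasp point. The pads swing forward as they close: fully open they stand 13 mm farther back than shut.
Start: joints at [1.111, 0.308, 1.634, -0, 1.2, -0.07], TCP at [0.238, 0.578, 0.304] pointing down, gripper open.
Joint ranges: [-3.06, 3.06], [-0.79, 1.96], [0.05, 2.63], [-1.19, 4.34], [0.05, 2.64], [-2.94, 2.94]. Speed limits (rad/s): [2.79, 2.79, 3.14, 3.14, 3.14, 3.14].

INTERFACE

Orientations are given as [roll, pitch, yaw] about the fixed x, y, z axes, in that order (R = Rz(yaw) Ry(pitch) Rx(roll)).
In Python, from workcell import env gives the robot as it stands.
- The arm moves only by the tool carry_out, never from a script. Its arguments are lists of equal length, an entry for each row: "delta_pos": the shift along the tool's x, y, z in m, a list of three; "spin": the turn about the tool's z in rad. A call has 1 to 12 rows; each row is the pose to reach, as a shift and turn from the pose commanded when the call began, along the tool's axes at that moment; what a row does not reach only later rows make up. A row lasts 1/8 s, in which the tool goes at most 62.5 mm and 10.7 degrees, less where a joint would pass 70% of its speed; a pose out of reach is approached as far as the arm can. A call with a gripper value outside its range is refused whole. "fingers" is the opening, from 0 (shut) to 1 (fully open), set as the call begins (left out, the last holds). The fingers move at their own pace and stop on an object; the grip force is fixed at half the most. Time passes only in rows, so rows that repeat a pose let the fingers close. It gives the time, the measured TCP pose, the force and the opening at its end, in the units of the state.
- env.get_obs(): the state, without advancing time (a new reading comes with each control period).
- env.get_image(name): name is "side" or "top"; returns the picture (480x640x3 uint8, blue, green, red); there is no depth.
- env.camera_model(name): a dict with "fx", "fy", "cx", "cy" (pixels), "rvec" (rotation vector, rad) and "tvec" (3), from world to camera coordinates, as OpenCV has them. Camera axes: x right, y down, z forward; pixel columns grow to the right and rows downward; lengths in m; the calibration is good to about 2 mm. A picture is of the moment at which its call begins. camera_model takes no time and is no camera call.
- env.job_done(): hands the job in, once; it reports no verdict.
The state is a dict: "time": time; "q": joint angles; "dq": joint speeds; "joint_torque": joint torques, N m; "tool_pos": TCP position; "tool_rot": TCP orientation; "contact_force": force on the tool from outside, world axes, zero at the start; "moment": the same for the moment, N m; "width": opening from 0.0 (shut) to 1.0 (fully open).
Only numpy, scipy, OpenCV 4.12 (cv2) and the standard library are available. Lean on these libraries where they do the work, as an engineer would, in place of code of your own. Each camera call takes 0.05 s, during which the arm holds its last target.

## Working session

There is one attempt and no reset: what is moved stays moved. The work goes in short steps, Python scripts to look and compute and a tool call to move; the robot and the scene stay as the last step left them, time stands still between calls to the robot, and variables do not carry over. Pictures are saved under pics/ and viewed, and the job is handed in when it is done.

Besides the shell and the picture viewer there is one more tool, called in YAML: its name, and indented under it one key for each argument. carry_out: Moves the arm, as the interface text tells. Its arguments: {"type":"object","properties":{"delta_pos":{"type":"array"},"spin":{"type":"array"},"fingers":{"type":"number"}},"required":["delta_pos","spin"]}

```bash
mkdir -p pics; ls; python3 - <<'E'
from workcell import env
import cv2,numpy as np
for n in("side","top"):
    cv2.imwrite(f"pics/{n}0.png",env.get_image(n)); m=env.camera_model(n); print(n,m)
    R=cv2.Rodrigues(np.array(m['rvec'],float))[0]; print(-R.T@np.array(m['tvec']).ravel())
print(env.get_obs())
E
```

```text
pics
side {'fx': 487.6145429152391, 'fy': 487.6145429152391, 'cx': 317.53957842970004, 'cy': 226.51183395053056, 'rvec': array([ 2.27855396, -0.06307855,  0.04765527]), 'tvec': array([-0.53894751,  0.14968415,  1.3257221 ])}
[ 0.46877328 -0.940133    0.98326517]
top {'fx': 562.8191988810518, 'fy': 562.8191988810518, 'cx': 324.2342378254697, 'cy': 242.68221589118383, 'rvec': array([ 2.18502243, -2.1984851 ,  0.05863521]), 'tvec': array([0.0395215 , 0.55645557, 1.51230915])}
[0.47110611 0.03248438 1.54119678]
{'time': 0.1, 'q': array([ 1.11131200e+00,  3.08940484e-01,  1.63508834e+00,  3.86786349e-06,
        1.19972903e+00, -6.96911620e-02]), 'dq': array([ 1.95914834e-05, -2.48844558e-03, -3.10265700e-03,  4.86061625e-04,
        3.03708467e-03,  6.19451994e-04]), 'joint_torque': array([-9.98332798e-04, -4.16402721e+01, -2.77647185e+01, -1.74947331e-04,
        3.92816146e-03,  2.36091535e-05]), 'tool_pos': array([0.23724428, 0.57755715, 0.30273387]), 'tool_rot': array([-3.13943296e+00, -1.54365954e-04,  2.75179792e+00]), 'contact_force': array([-0.21769943,  0.26870361, -0.46870969]), 'moment': array([-0.00254857, -0.01854315, -0.00967994]), 'width': 1.0013095298511272}
```

```bash
sleep 0
```

```text
(no output)
```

View pics/side0.png

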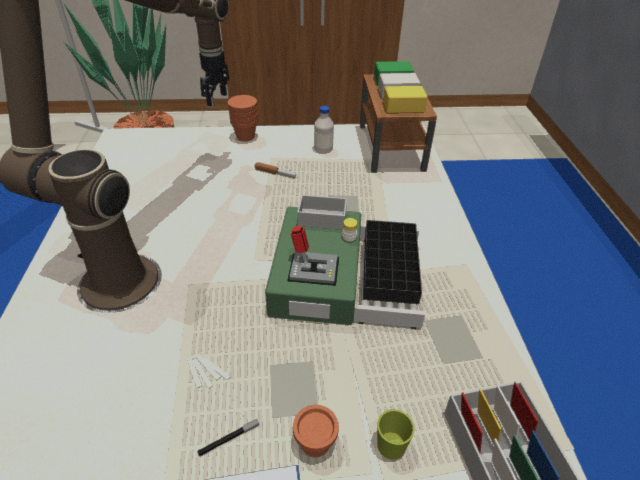

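View pics/top0.png

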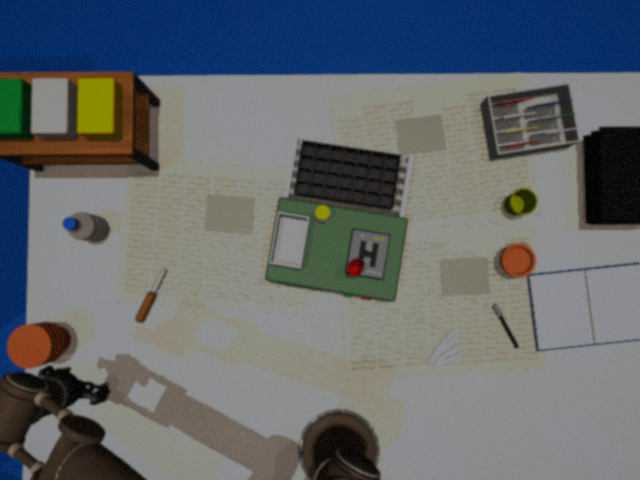

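The side view shows the grip at about (300,240) and the gate at about (314,268). In the top view the red grip is at about (355,267) and the gate at about (369,255). The lever seems to sit left and back, so I'll zoom in.

```bash
python3 - <<'E'
import cv2
a=cv2.imread("pics/side0.png")[180:330,250:440]; cv2.imwrite("pics/side0z.png",cv2.resize(a,None,fx=4,fy=4,interpolation=cv2.INTER_CUBIC))
a=cv2.imread("pics/top0.png")[190:310,260:420]; cv2.imwrite("pics/top0z.png",cv2.resize(a,None,fx=5,fy=5,interpolation=cv2.INTER_CUBIC))
E
```

```text
(no output)
```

View pics/side0z.png

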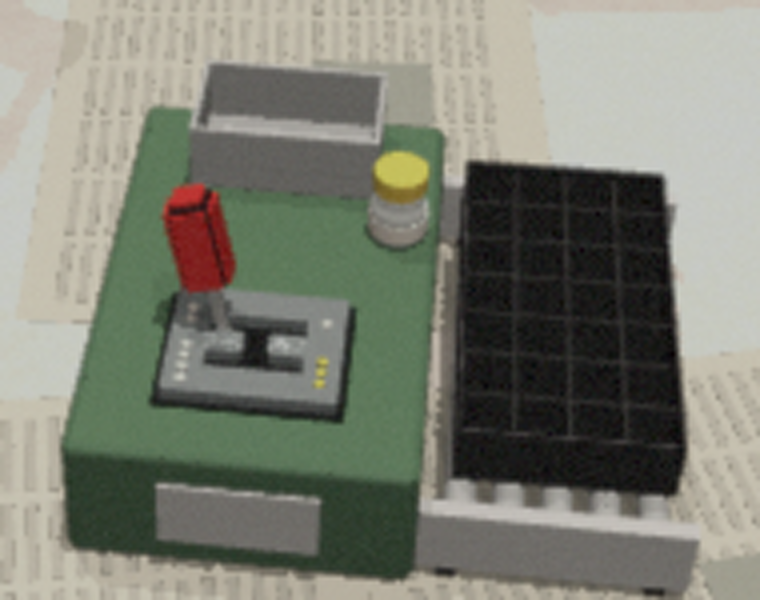

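View pics/top0z.png

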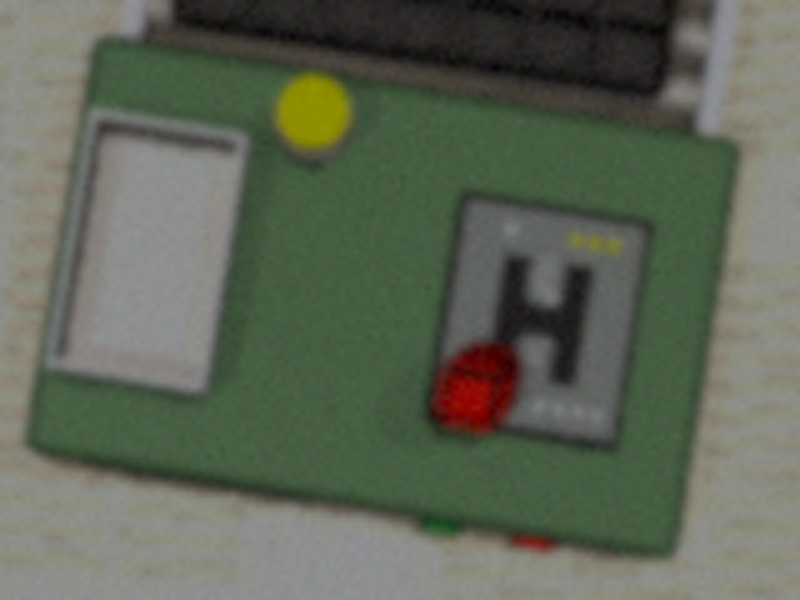

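```bash
cat > h.py <<'E'
import numpy as np,cv2
from scipy.optimize import least_squares
from workcell import env
CM={n:env.camera_model(n) for n in("side","top")}
def proj(n,P):
    m=CM[n];K=np.array([[m['fx'],0,m['cx']],[0,m['fy'],m['cy']],[0,0,1.]])
    return cv2.projectPoints(np.atleast_2d(np.array(P,float)),m['rvec'],m['tvec'],K,None)[0][:,0]
def W(s,P):
    c,t=np.cos(s[2]),np.sin(s[2]);P=np.atleast_2d(np.array(P,float))
    return np.c_[s[0]+c*P[:,0]-t*P[:,1],s[1]+t*P[:,0]+c*P[:,1],P[:,2]]
def lev(f,a,r): return [r*np.sin(f),-r*np.cos(f)*np.sin(a),.017+r*np.cos(f)*np.cos(a)]
E
python3 - <<'E'
from h import *
g=[[.055,.046,.112],[.055,-.046,.112],[-.055,-.046,.112],[-.055,.046,.112]]
d=[[.11,.25,.098],[.11,-.09,.098],[-.11,-.09,.098],[-.11,.25,.098]]
T=np.array([[463,192],[652,222],[615,445],[435,415],[97,38],[737,145],[677,553],[30,445]])/5+[260,190]-.4
S=np.array([[353,300],[339,406],[158,400],[178,292]])/4+[250,180]-.37
f=lambda s:np.r_[(proj("top",W(s,g+d))-T).ravel(),(proj("side",W(s,g))-S).ravel()]
r=least_squares(f,[.45,-.06,-.15],loss='soft_l1');s=r.x;print(s,np.degrees(s[2]));print(f(s).reshape(-1,2).round(1))
np.save("s.npy",s)
# lever
c=.5
ts=np.array([193,193])/4+[250,180]-.37; tt=np.array([470,402])/5+[260,190]-.4
k=lambda v:np.r_[(proj("side",W(s,[lev(v[0],v[1],.195)]))-ts).ravel(),(proj("top",W(s,[lev(v[0],v[1],.195)]))-tt).ravel()]
q=least_squares(k,[-.2,-.18]);print(q.x,k(q.x))
for fo in(-.26,-.2,-.15):
  P=W(s,[lev(fo,-.18,.195),lev(fo,-.18,.13)]);print(fo,(proj("side",P)+.37-[250,180])*4,(proj("top",P)+.4-[260,190])*5)
print(W(s,[[.04,.15,.1]]))
for n,z,o in(("side",4,(250,180)),("top",5,(260,190))):
    im=cv2.imread(f"pics/{n}0z.png")
    for P in proj(n,W(s,g+d)): cv2.circle(im,tuple(int(v) for v in (P-o)*z),3,(255,255,0),-1)
    for P in proj(n,W(s,[lev(q.x[0],q.x[1],r) for r in(.1,.13,.16,.195)])): cv2.circle(im,tuple(int(v) for v in (P-o)*z),3,(255,0,255),-1)
    cv2.imwrite(f"pics/{n}0f.png",im)
E
```

```text
[ 0.52417515 -0.07567984 -0.16573388] -9.495852043630435
[[ 1.5  0.9]
 [-0.6  0.6]
 [ 0.2 -1.2]
 [ 0.3 -1. ]
 [-0.3 -1.4]
 [ 2.  -2. ]
 [ 1.   1.2]
 [-1.   1.6]
 [-1.   0.1]
 [-0.3 -0.3]
 [ 0.2 -2.6]
 [ 0.4 -1.3]]
[-0.24241663 -0.18349649] [-1.30839076 -0.1260669   0.08028995 -1.23677443]
-0.26 [[182.22938577 193.81181754]
 [207.71889249 281.99145012]] [[470.90602508 403.00811214]
 [492.313278   374.2874313 ]]
-0.2 [[200.7314015  191.51004327]
 [219.76858606 280.59915037]] [[473.9346991  379.07708351]
 [494.26150269 359.02676294]]
-0.15 [[216.3615218  190.3407075 ]
 [229.93406854 279.91417069]] [[476.64072456 358.91078957]
 [495.99453195 346.18289843]]
[[0.58837348 0.06566574 0.1       ]]
```

```bash
python3 -c "
import cv2,numpy as np
a=cv2.imread('pics/side0f.png');b=cv2.imread('pics/top0f.png')
b=cv2.resize(b,(400,300));a=cv2.resize(a,(400,300));cv2.imwrite('pics/f.png',np.hstack([a,b]))"
```

```text
(no output)
```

View pics/f.png

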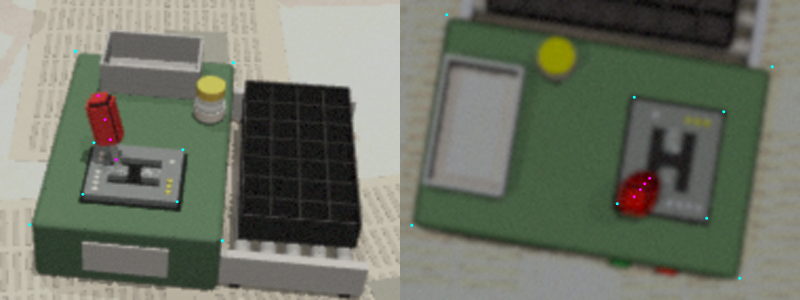

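```bash
cat >> h.py <<'E'
from scipy.spatial.transform import Rotation as Rn
s=np.load("s.npy")
def goal(*pts):
    o=env.get_obs();R=Rn.from_euler("xyz",o['tool_rot']).as_matrix()
    inv=W([0,0,0],[[0,0,0]])
    d=np.array(o['tool_pos'])-[s[0],s[1],0];c,t=np.cos(s[2]),np.sin(s[2])
    print("t",o['time'],"seeder-frame TCP",np.round([c*d[0]+t*d[1],-t*d[0]+c*d[1],d[2]],4),"F",np.round(o['contact_force'],1),"yaw err",round((o['tool_rot'][2]-s[2]-np.pi+np.pi)%(2*np.pi)-np.pi,3))
    for p in pts: print(p,"world",W(s,[p])[0].round(3),"delta",np.round(R.T@(W(s,[p])[0]-o['tool_pos']),4))
E
python3 -c "
from h import *
goal([-.108,.03,.303],[-.108,.03,.238])"
```

```text
t 0.1 seeder-frame TCP [-0.3908  0.5969  0.3027] F [-0.2  0.3 -0.5] yaw err -0.224
[-0.108, 0.03, 0.303] world [ 0.423 -0.028  0.303] delta [-0.4017 -0.4899  0.0007]
[-0.108, 0.03, 0.238] world [ 0.423 -0.028  0.238] delta [-0.4017 -0.4898  0.0657]
```

carry_out:
  delta_pos:
    - [-0.03,-0.036,0]
    - [-0.06,-0.073,0]
    - [-0.1,-0.122,0]
    - [-0.135,-0.165,0]
    - [-0.17,-0.207,0]
    - [-0.205,-0.25,0]
    - [-0.24,-0.293,0]
    - [-0.275,-0.335,0]
    - [-0.31,-0.378,0]
    - [-0.345,-0.42,0]
    - [-0.38,-0.463,0]
    - [-0.4,-0.49,0]
  spin: [-0.02,-0.04,-0.06,-0.08,-0.1,-0.12,-0.14,-0.16,-0.18,-0.2,-0.224,-0.224]
  fingers: 0

```text
time: 1.6
tool_pos: [0.4215, -0.0294, 0.3038]
tool_rot: [-3.141, 0.0, 2.974]
contact_force: [-0.0, -0.5, 0.0]
width: 0.001
```

carry_out:
  delta_pos:
    - [0,0,0]
    - [0,0,0]
    - [0,0,0]
  spin: [0,0,0]

```text
time: 1.98
tool_pos: [0.4209, -0.0261, 0.3036]
tool_rot: [3.141, -0.001, 2.977]
contact_force: [0.4, 0.9, -0.5]
width: -0.002
```

```bash
python3 - <<'E'
from h import *
goal([-.108,.03,.238])
for n in("side","top"): cv2.imwrite(f"pics/{n}1.png",env.get_image(n))
a=cv2.resize(cv2.imread("pics/side1.png")[130:330,240:440],(400,400));b=cv2.resize(cv2.imread("pics/top1.png")[190:330,280:420],(400,400))
cv2.imwrite("pics/v1.png",np.hstack([a,b]))
E
```

```text
t 1.975 seeder-frame TCP [-0.1101  0.0319  0.3036] F [ 0.4  0.9 -0.5] yaw err 0.002
[-0.108, 0.03, 0.238] world [ 0.423 -0.028  0.238] delta [-0.0021 -0.0019  0.0656]
```

View pics/v1.png

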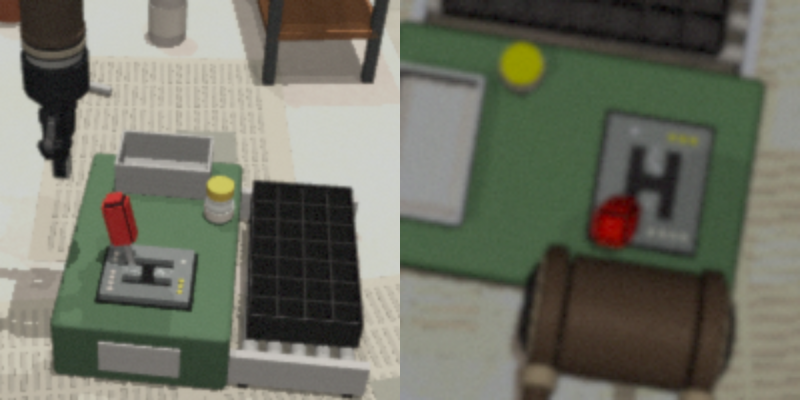

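The closed fingers hang behind the lever and above it, with the fingertip at about (60,170) in the left half, so they can go straight down.

carry_out:
  delta_pos:
    - [0,0,0.02]
    - [0,0,0.045]
    - [0,0,0.065]
    - [0,0,0.065]
    - [0,0,0.065]
  spin: [0,0,0,0,0]

```text
time: 2.7
tool_pos: [0.4218, -0.0268, 0.2396]
tool_rot: [3.142, 0.001, 2.977]
contact_force: [0.2, -1.0, 0.5]
width: 0.001
```

```bash
cat >look.py <<'E'
from h import *
import sys
t=sys.argv[1];goal()
for n in("side","top"): cv2.imwrite(f"pics/{n}{t}.png",env.get_image(n))
a=cv2.resize(cv2.imread(f"pics/side{t}.png")[180:290,260:370],(400,400),interpolation=cv2.INTER_CUBIC);b=cv2.resize(cv2.imread(f"pics/top{t}.png")[190:330,280:420],(400,400))
cv2.imwrite(f"pics/v{t}.png",np.hstack([a,b]))
E
python3 look.py 2
```

```text
t 2.7 seeder-frame TCP [-0.109   0.0313  0.2396] F [ 0.2 -1.   0.5] yaw err 0.001
```

View pics/v2.png

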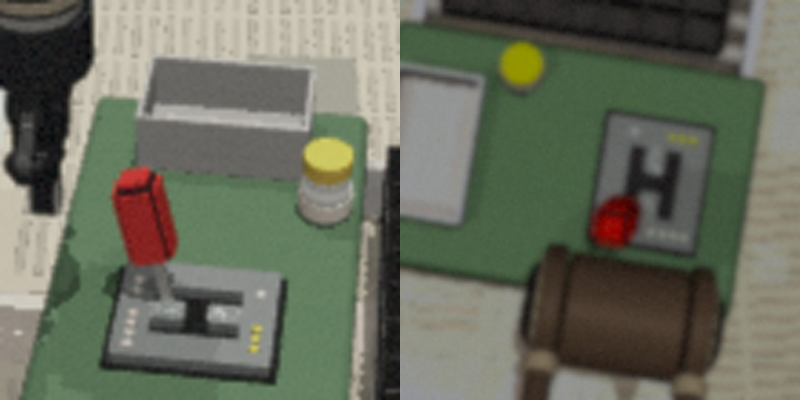

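carry_out:
  delta_pos:
    - [-0.012,0,0]
    - [-0.024,0,0]
    - [-0.034,0,0]
    - [-0.042,0,0]
    - [-0.05,0,0]
    - [-0.057,0,0]
    - [-0.064,0,0]
    - [-0.064,0,0]
    - [-0.064,0,0]
  spin: [0,0,0,0,0,0,0,0,0]

```text
time: 3.92
tool_pos: [0.4847, -0.0377, 0.2388]
tool_rot: [-3.142, 0.001, 2.976]
contact_force: [-0.5, -0.6, -0.2]
width: 0.004
```

```bash
python3 look.py 3
```

```text
t 3.925 seeder-frame TCP [-0.0452  0.0309  0.2388] F [-0.5 -0.6 -0.2] yaw err -0.0
```

View pics/v3.png

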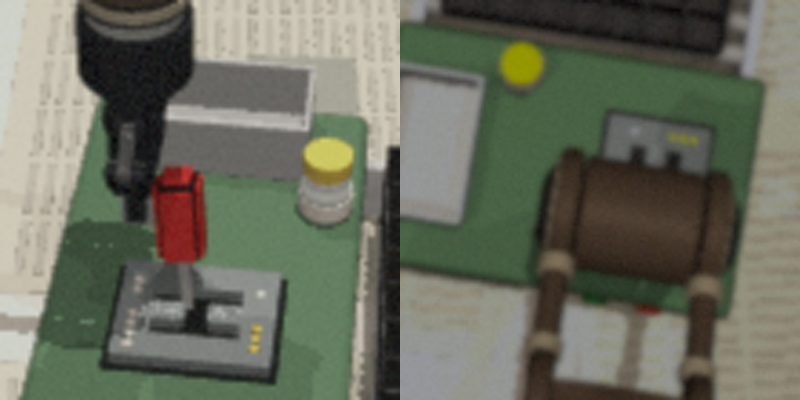

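```bash
cat >>h.py <<'E'
def crop(a,fs,rs=(.195,.13,.1)):
    for f in fs:
        print(f,a,[tuple(((p+.4-[260,180])*400/110).round(0)) for p in proj("side",W(s,[lev(f,a,r) for r in rs]))])
E
python3 -c "
from h import *
crop(-.18,[-.26,-.15,-.1,-.05,0,.05])"
```

```text
-0.26 -0.18 [(np.float64(129.0), np.float64(176.0)), (np.float64(153.0), np.float64(256.0)), (np.float64(163.0), np.float64(292.0))]
-0.15 -0.18 [(np.float64(160.0), np.float64(173.0)), (np.float64(173.0), np.float64(255.0)), (np.float64(178.0), np.float64(291.0))]
-0.1 -0.18 [(np.float64(175.0), np.float64(173.0)), (np.float64(182.0), np.float64(254.0)), (np.float64(185.0), np.float64(291.0))]
-0.05 -0.18 [(np.float64(189.0), np.float64(173.0)), (np.float64(191.0), np.float64(255.0)), (np.float64(192.0), np.float64(291.0))]
0 -0.18 [(np.float64(204.0), np.float64(174.0)), (np.float64(201.0), np.float64(255.0)), (np.float64(200.0), np.float64(291.0))]
0.05 -0.18 [(np.float64(218.0), np.float64(175.0)), (np.float64(210.0), np.float64(256.0)), (np.float64(207.0), np.float64(292.0))]
```

Top of the grip is at about (179,175) in the left half, so fore is about -0.09. Next I'll push about 14 mm further.

carry_out:
  delta_pos:
    - [-0.004,0,0]
    - [-0.008,0,0]
    - [-0.011,0,0]
    - [-0.014,0,0]
    - [-0.014,0,0]
  spin: [0,0,0,0,0]

```text
time: 4.65
tool_pos: [0.4985, -0.0401, 0.2388]
tool_rot: [3.142, 0.0, 2.976]
contact_force: [-2.1, -0.5, 0.4]
width: -0.001
```

```bash
python3 look.py 4
```

```text
t 4.65 seeder-frame TCP [-0.0312  0.0309  0.2388] F [-2.1 -0.5  0.4] yaw err -0.0
```

View pics/v4.png

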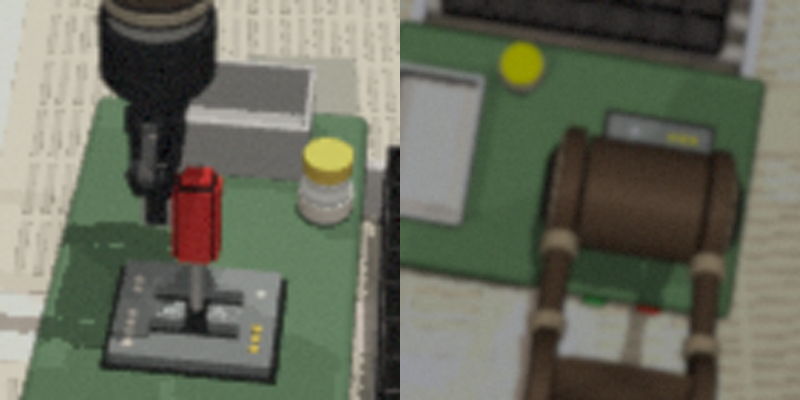

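Top of the grip is at (197,175) and the stem at (196,285), so fore is about -0.03. Another 4 mm should bring it to neutral. After that I'll back away, go round to the left side and look.

carry_out:
  delta_pos:
    - [-0.002,0,0]
    - [-0.004,0,0]
    - [-0.004,0,0]
    - [0.01,0,0]
    - [0.04,0,0]
    - [0.04,0.03,0]
    - [0.04,0.06,0]
    - [0.04,0.06,0]
  spin: [0,0,0,0,0,0,0,0]

```text
time: 5.75
tool_pos: [0.4684, 0.027, 0.239]
tool_rot: [3.141, 0.001, 2.979]
contact_force: [-0.2, 0.2, -0.1]
width: 0.003
```

```bash
python3 look.py 5
```

```text
t 5.75 seeder-frame TCP [-0.072   0.0921  0.239 ] F [-0.2  0.2 -0.1] yaw err 0.003
```

View pics/v5.png

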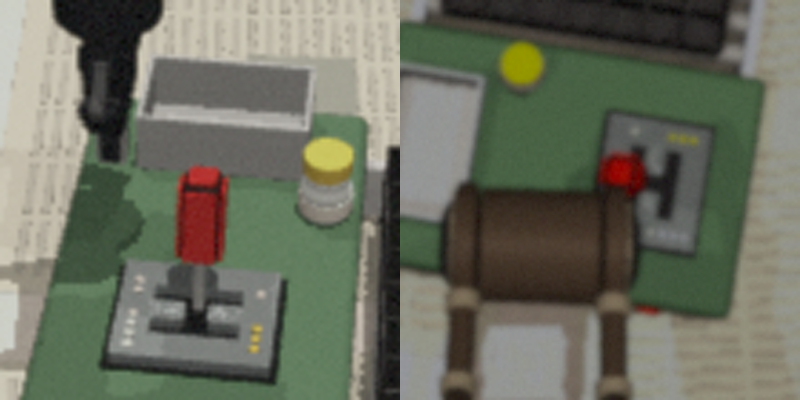

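```bash
python3 - <<'E'
from h import *
q=least_squares(lambda v:(proj("top",W(s,[[v[0],v[1],.155]]))[0]-[322.7,212.8]),[.07,.1]);print("jar",q.x)
goal([0,.1,.239],[0,.03,.239])
E
```

```text
jar [0.07847611 0.1295203 ]
t 5.85 seeder-frame TCP [-0.0718  0.0908  0.2389] F [-0.1 -0.6  0.1] yaw err 0.001
[0, 0.1, 0.239] world [0.541 0.023 0.239] delta [-0.0718  0.0092 -0.0001]
[0, 0.03, 0.239] world [ 0.529 -0.046  0.239] delta [-0.0718 -0.0608 -0.0001]
```

carry_out:
  delta_pos:
    - [-0.02,0.009,0]
    - [-0.045,0.009,0]
    - [-0.072,0.009,0]
    - [-0.072,0.009,0]
    - [-0.072,-0.008,0]
    - [-0.072,-0.02,0]
    - [-0.072,-0.03,0]
    - [-0.072,-0.038,0]
    - [-0.072,-0.046,0]
    - [-0.072,-0.053,0]
    - [-0.072,-0.06,0]
    - [-0.072,-0.06,0]
  spin: [0,0,0,0,0,0,0,0,0,0,0,0]

```text
time: 7.35
tool_pos: [0.5318, -0.0464, 0.2428]
tool_rot: [-3.141, 0.007, 2.975]
contact_force: [-1.0, 0.1, 13.0]
width: -0.001
```

```bash
python3 look.py 6
```

```text
t 7.35 seeder-frame TCP [0.0027 0.0301 0.2428] F [-1.   0.1 13. ] yaw err -0.0
```

View pics/v6.png

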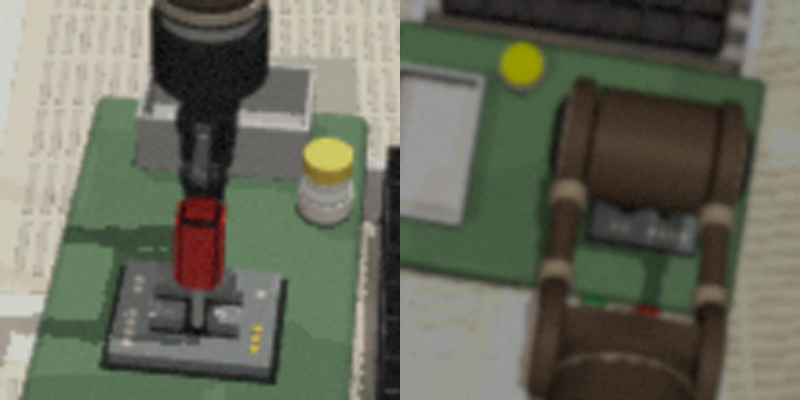

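```bash
python3 - <<'E'
from h import *
for a in(-.1,-.05,0,.05,.1,.18): crop(a,[-.03,0.])
E
```

```text
-0.03 -0.1 [(np.float64(192.0), np.float64(186.0)), (np.float64(194.0), np.float64(263.0)), (np.float64(194.0), np.float64(298.0))]
0.0 -0.1 [(np.float64(201.0), np.float64(186.0)), (np.float64(199.0), np.float64(264.0)), (np.float64(198.0), np.float64(298.0))]
-0.03 -0.05 [(np.float64(191.0), np.float64(195.0)), (np.float64(193.0), np.float64(269.0)), (np.float64(193.0), np.float64(302.0))]
0.0 -0.05 [(np.float64(200.0), np.float64(195.0)), (np.float64(198.0), np.float64(270.0)), (np.float64(198.0), np.float64(303.0))]
-0.03 0 [(np.float64(189.0), np.float64(204.0)), (np.float64(191.0), np.float64(276.0)), (np.float64(192.0), np.float64(307.0))]
0.0 0 [(np.float64(198.0), np.float64(205.0)), (np.float64(197.0), np.float64(276.0)), (np.float64(197.0), np.float64(308.0))]
-0.03 0.05 [(np.float64(187.0), np.float64(214.0)), (np.float64(190.0), np.float64(283.0)), (np.float64(192.0), np.float64(313.0))]
0.0 0.05 [(np.float64(196.0), np.float64(215.0)), (np.float64(196.0), np.float64(283.0)), (np.float64(196.0), np.float64(313.0))]
-0.03 0.1 [(np.float64(186.0), np.float64(225.0)), (np.float64(189.0), np.float64(290.0)), (np.float64(191.0), np.float64(318.0))]
0.0 0.1 [(np.float64(195.0), np.float64(226.0)), (np.float64(195.0), np.float64(290.0)), (np.float64(195.0), np.float64(318.0))]
-0.03 0.18 [(np.float64(183.0), np.float64(244.0)), (np.float64(188.0), np.float64(302.0)), (np.float64(190.0), np.float64(327.0))]
0.0 0.18 [(np.float64(192.0), np.float64(244.0)), (np.float64(193.0), np.float64(303.0)), (np.float64(194.0), np.float64(328.0))]
```

```bash
python3 -c "
import cv2
a=cv2.imread('pics/side6.png')[170:290,260:360];cv2.imwrite('pics/z6.png',cv2.resize(a,None,fx=5,fy=5,interpolation=cv2.INTER_CUBIC))"
```

```text
(no output)
```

View pics/z6.png

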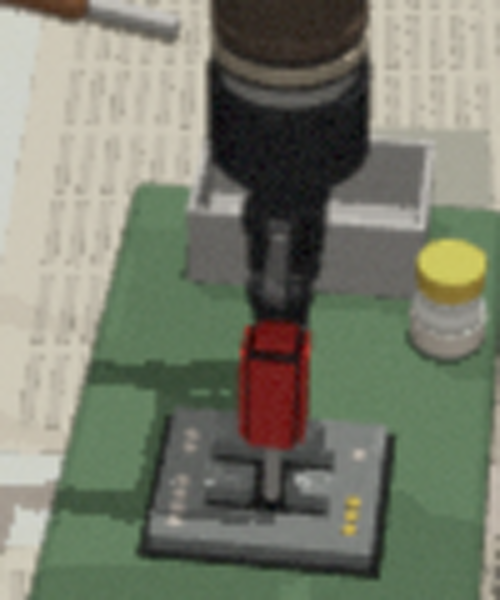

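The lever is upright, with the cap at about (198,205) in the left half, so across is about 0 and fore about 0. The 13 N upward force suggests a finger knuckle is resting on the cap. I'll back off, go 16 mm higher, and then push across.

carry_out:
  delta_pos:
    - [0,0.012,0]
    - [0,0.012,-0.008]
    - [0,0.012,-0.016]
    - [0,0.008,-0.016]
    - [0,0,-0.016]
    - [0,-0.008,-0.016]
    - [0,-0.015,-0.016]
    - [0,-0.021,-0.016]
    - [0,-0.021,-0.016]
  spin: [0,0,0,0,0,0,0,0,0]

```text
time: 8.57
tool_pos: [0.5261, -0.0668, 0.2547]
tool_rot: [-3.141, -0.0, 2.975]
contact_force: [-0.7, 0.1, -0.2]
width: 0.001
```

```bash
python3 look.py 7
```

```text
t 8.575 seeder-frame TCP [0.0005 0.0091 0.2547] F [-0.7  0.1 -0.2] yaw err -0.001
```

View pics/v7.png

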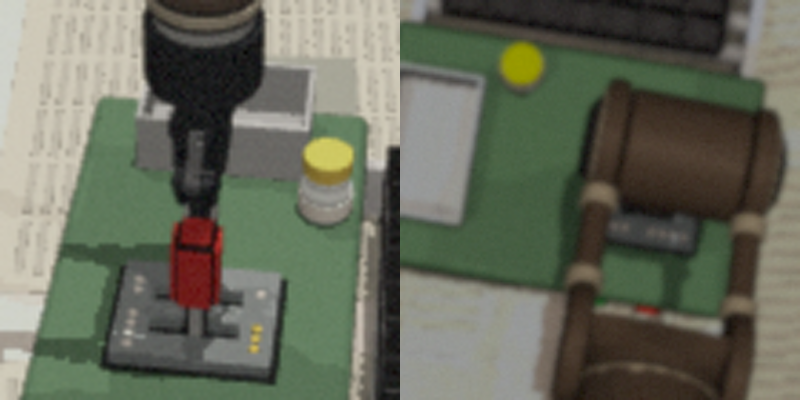

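The cap is at about (197,224), so across is about 0.10, and it's still in neutral. I'll push 14 mm further.

carry_out:
  delta_pos:
    - [0,-0.004,0]
    - [0,-0.008,0]
    - [0,-0.011,0]
    - [0,-0.014,0]
    - [0,-0.014,0]
  spin: [0,0,0,0,0]

```text
time: 9.3
tool_pos: [0.5239, -0.0797, 0.2547]
tool_rot: [3.141, -0.0, 2.975]
contact_force: [1.0, 3.1, -1.3]
width: -0.0
```

```bash
python3 look.py 8
```

```text
t 9.3 seeder-frame TCP [ 0.0004 -0.004   0.2547] F [ 1.   3.1 -1.3] yaw err -0.0
```

View pics/v8.png

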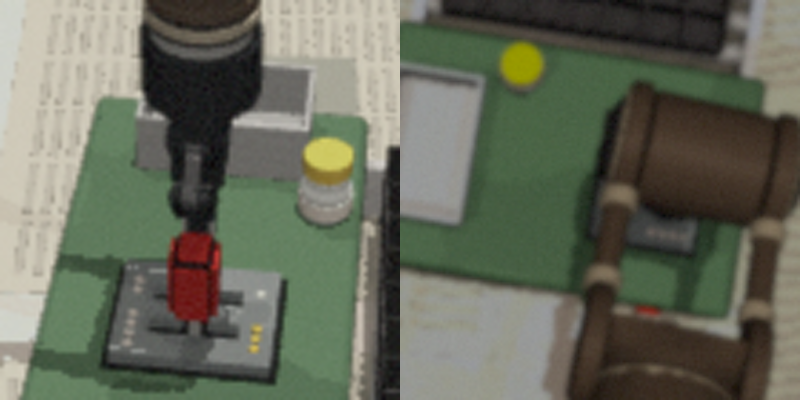

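carry_out:
  delta_pos:
    - [0,-0.003,0]
    - [0,-0.005,0]
    - [0,-0.005,0]
    - [0,0.02,0]
    - [0,0.04,0]
    - [0.03,0.04,0]
    - [0.075,0.04,0]
    - [0.085,0.02,0]
    - [0.085,-0.01,0.004]
    - [0.085,-0.028,0.009]
    - [0.085,-0.028,0.009]
  spin: [0,0,0,0,0,0,0,0,0,0,0]

```text
time: 10.78
tool_pos: [0.4354, -0.0948, 0.2461]
tool_rot: [-3.14, 0.0, 2.974]
contact_force: [-0.6, -0.8, 0.0]
width: 0.001
```

```bash
python3 look.py 9
```

```text
t 10.775 seeder-frame TCP [-0.0844 -0.0335  0.2461] F [-0.6 -0.8  0. ] yaw err -0.002
```

View pics/v9.png

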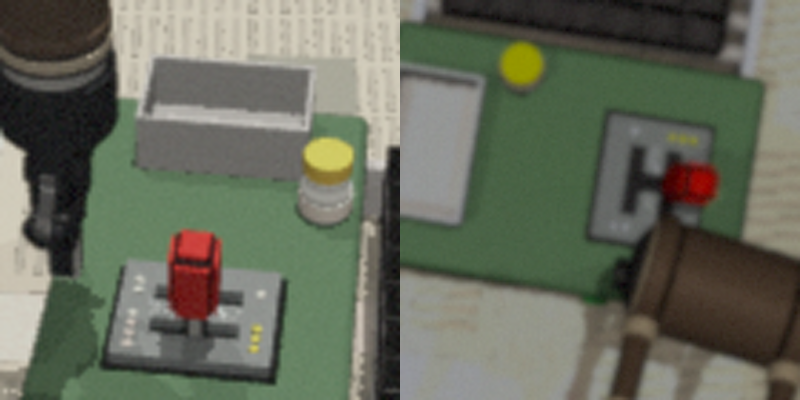

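The lever is on the right rail in neutral, with the cap at (195,240) and the fist behind it. Pushing forward next.

carry_out:
  delta_pos:
    - [-0.02,0,0]
    - [-0.04,0,0]
    - [-0.052,0,0]
    - [-0.06,0,0]
    - [-0.067,0,0]
    - [-0.073,0,0]
    - [-0.079,0,0]
    - [-0.085,0,0]
    - [-0.09,0,0]
    - [-0.09,0,0]
  spin: [0,0,0,0,0,0,0,0,0,0]

```text
time: 12.12
tool_pos: [0.5248, -0.1085, 0.2458]
tool_rot: [-3.141, 0.0, 2.976]
contact_force: [-0.8, 0.4, -0.7]
width: 0.003
```

```bash
python3 look.py 10; python3 -c "
from h import *
crop(.18,[.1,.15,.2,.23,.26])"
```

```text
t 12.125 seeder-frame TCP [ 0.006  -0.0323  0.2458] F [-0.8  0.4 -0.7] yaw err -0.0
0.1 0.18 [(np.float64(222.0), np.float64(248.0)), (np.float64(213.0), np.float64(305.0)), (np.float64(208.0), np.float64(329.0))]
0.15 0.18 [(np.float64(237.0), np.float64(250.0)), (np.float64(222.0), np.float64(306.0)), (np.float64(216.0), np.float64(331.0))]
0.2 0.18 [(np.float64(252.0), np.float64(253.0)), (np.float64(232.0), np.float64(308.0)), (np.float64(223.0), np.float64(332.0))]
0.23 0.18 [(np.float64(261.0), np.float64(255.0)), (np.float64(237.0), np.float64(309.0)), (np.float64(227.0), np.float64(333.0))]
0.26 0.18 [(np.float64(270.0), np.float64(257.0)), (np.float64(243.0), np.float64(310.0)), (np.float64(231.0), np.float64(334.0))]
```

View pics/v10.png

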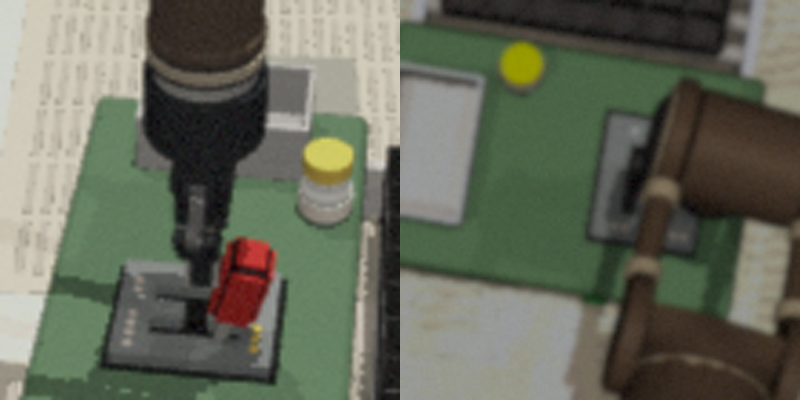

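The lever is leaning forward, with the cap at about (253,250), so fore is about 0.20. I'll carry on to the end stop in small steps and watch the force.

carry_out:
  delta_pos:
    - [-0.004,0,0]
    - [-0.008,0,0]
    - [-0.011,0,0]
    - [-0.011,0,0]
  spin: [0,0,0,0]

```text
time: 12.72
tool_pos: [0.535, -0.11, 0.2457]
tool_rot: [-3.142, -0.001, 2.976]
contact_force: [-2.8, -0.2, -0.0]
width: 0.002
```

carry_out:
  delta_pos:
    - [-0.003,0,0]
    - [-0.004,0,0]
    - [-0.004,0,0]
  spin: [0,0,0]

```text
time: 13.1
tool_pos: [0.5375, -0.1104, 0.2453]
tool_rot: [3.141, -0.005, 2.976]
contact_force: [-6.6, 0.7, 2.4]
width: 0.001
```

carry_out:
  delta_pos:
    - [-0.002,0,0]
    - [-0.003,0,0]
    - [-0.003,0,0]
  spin: [0,0,0]

```text
time: 13.48
tool_pos: [0.5393, -0.1107, 0.245]
tool_rot: [3.141, -0.009, 2.976]
contact_force: [-8.7, 1.5, 2.9]
width: -0.0
```

carry_out:
  delta_pos:
    - [0.02,0,0]
    - [0.06,0,0]
    - [0.1,0,0]
    - [0.12,0,-0.04]
    - [0.12,0,-0.08]
    - [0.12,0,-0.08]
    - [0.12,0,-0.08]
  spin: [0,0,0,0,0,0,0]

```text
time: 14.35
tool_pos: [0.4244, -0.0915, 0.3262]
tool_rot: [-3.141, 0.002, 2.976]
contact_force: [0.7, -0.2, -0.6]
width: 0.0
```

```bash
python3 look.py 11
```

```text
t 14.35 seeder-frame TCP [-0.0958 -0.0321  0.3262] F [ 0.7 -0.2 -0.6] yaw err -0.0
```

View pics/v11.png

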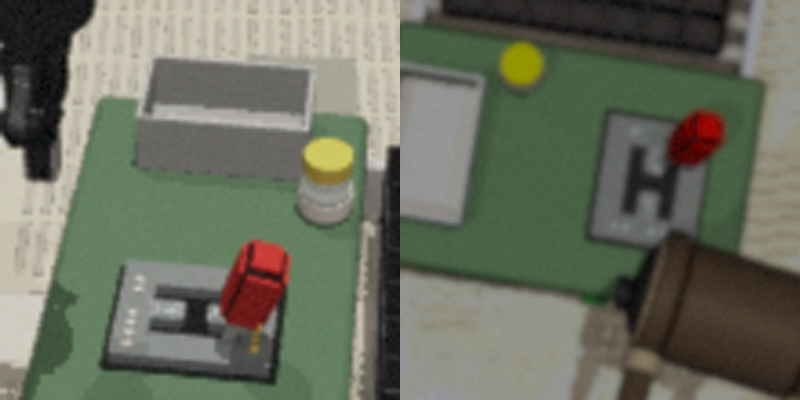

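View pics/side11.png

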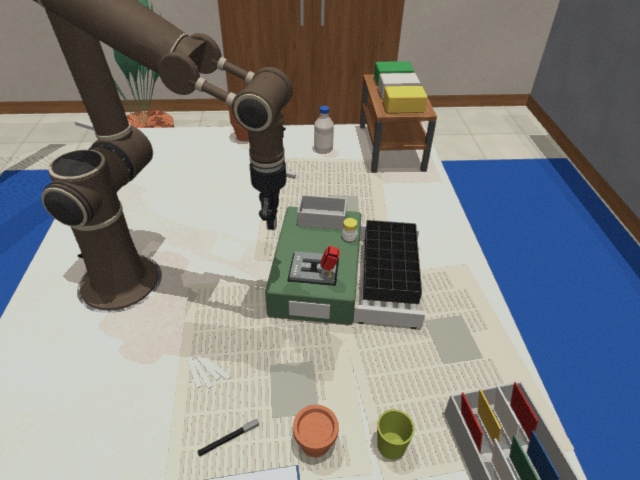

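```bash
python3 - <<'E'
from h import *
a=cv2.imread("pics/side11.png")[215:285,300:350];b=cv2.imread("pics/top11.png")[205:275,345:415]
a=cv2.resize(a,(400,560),interpolation=cv2.INTER_CUBIC);b=cv2.resize(b,(400,400),interpolation=cv2.INTER_CUBIC);b=cv2.copyMakeBorder(b,0,160,0,0,0)
for f,c in((.2,(0,255,255)),(.26,(255,255,0))):
    for r in(.195,.13):
        P=W(s,[lev(f,.18,r)])
        p=(proj("side",P)[0]-[300,215])*8+4;q=(proj("top",P)[0]-[345,205])*400/70+3
        cv2.circle(a,tuple(p.astype(int)),4,c,-1);cv2.circle(b,tuple(q.astype(int)),4,c,-1)
cv2.imwrite("pics/c11.png",np.hstack([a,b]))
E
```

```text
(no output)
```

View pics/c11.png

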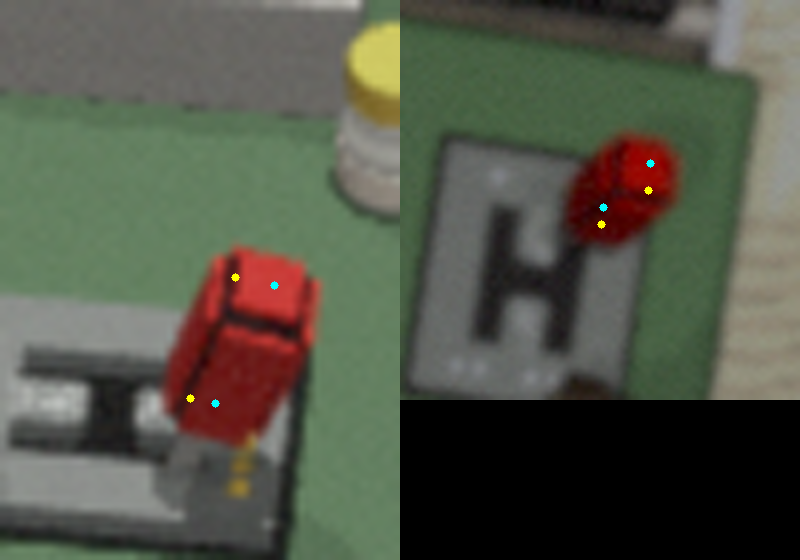

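The cyan model points (fore 0.26, across 0.18) fall on the middle of the cap and on the grip in both views. The yellow ones (0.20) clearly miss. So the lever is home, and the bystanders look unmoved. Handing in.

```bash
python3 -c "
from workcell import env
print(env.get_obs()['time'],env.job_done())"
```

```text
the job is handed in; nothing more can be done
14.45 None
```

The tray seeder's gear lever is fully home in the third slot, and I handed the job in at 14.5 s. No verdict came back.

**What I did:** With the gripper shut, I pushed the lever from fully back in the second slot forward to neutral. I then pushed it across to the right rail, and from behind into the third slot up to its end stop. The lever was only pushed, never held between the fingers. The hand then moved clear, back and up.

**Last checks:**
- **Lever position:** in both camera views the lever matches the model at fore 0.26 and across 0.18, and a lever at fore 0.20 would clearly not fit.
- **End stop:** in the final push the force rose from 2.8 to about 9 N, as it would against the stop.
- **Fourth slot:** the lever showed no move back towards it in any picture.
- **Bystanders:** they look unmoved in the final side picture, but I judged this by eye and did not measure it.

**One thing went wrong:** during the sideways push, about 13 N built up upwards, probably a finger knuckle resting on the lever's cap. I backed off, raised the hand 16 mm and finished the push, with no further upward load until about 3 N at the end stop.

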